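# Reset the bench press and start its cycle

## Robot

A 7-joint arm with a two-finger parallel gripper is mounted at the origin on the work surface. World frame = base frame: x ahead of the robot, y to its left, z up, the work surface at z = 0. Lengths are in m, angles in rad, forces in N, time in s.
With the tool pointing down it reaches from about 0.425 to 0.825 m from the base axis. Payload 3.6 kg.
Tool frame: the origin (TCP) lies at the very end of the fingers, on their centre line; the grasp point (between the pads) lies 19 mm behind it; z points along the fingers, y is the direction in which the jaws open and shut (so a half turn about z gives the same grasp; the last joint's range is limited). The gripper opens to 85 mm and grips with 20 to 120 N. Pads are 22 mm wide; open, the fingers measure 114 mm over their backs; the gripper's body (76 mm by 85 mm) begins 54 mm behind the grasp point. The pads swing forward as they close: fully open they stand 13 mm farther back than shut.
Start: joints at [-1.171, 0.615, -0.013, 1.423, 0.008, 1.103, -0.04], TCP at [0.268, 0.592, 0.231] pointing down, gripper open.
Joint ranges: [-3.12, 3.12], [-0.3, 2.06], [-1.34, 1.32], [0.26, 2.42], [-1.36, 4.5], [0.01, 1.98], [-2.84, 2.84]. Speed limits (rad/s): [2.79, 2.79, 3.14, 3.14, 3.14, 3.14, 3.14].

## Interface

Orientations are given as a unit quaternion [w, x, y, z].
In Python, from station import r gives the robot as it stands. The module is installed in compiled form; this text tells all that it offers.
- The arm moves only by the tool send_rows, never from a script. Its arguments are lists of equal length, an entry for each row: "angular": the turn, a rotation vector about the tool's x, y, z in rad, a list of three; "translation": the shift along the tool's x, y, z in cm, a list of three; "grip": the finger opening in cm, from 0 to 8.54. In form: {"angular": [[ax, ay, az], ...], "translation": [[x, y, z], ...], "grip": [grip, ...]}. A call has 1 to 20 rows; each row shifts and turns the pose as measured when the row begins, along the tool's axes as they then stand; what a row does not reach is not made up. A row lasts 1/8 s, in which the tool goes at most 62.5 mm and 10.7 degrees, less where a joint would pass 70% of its speed; a pose out of reach is approached as far as the arm can. A call is refused whole if a number of a shift passes 6.25 or a number of a turn 0.188, either way. A call with a gripper value outside its range is refused whole. The fingers move at their own pace and stop on an object; "grip_force" is the grip in N (left out, the last holds). Time passes only in rows, so rows that do not move let the fingers close. It gives the time, the measured TCP pose, the force and the opening at its end, in the units of the state.
- r.get_state(): the state, without advancing time (a new reading comes with each control period).
- r.capture(name): name is "scene" or "top" or "wrist"; returns the picture (420x560x3 uint8, blue, green, red); there is no depth.
- r.camera_model(name): a dict with "vertical_fov" (degrees; the focal length in pixels is half the picture's height over the tangent of half this angle, whatever the lens; pixels are square), "cx", "cy" (the principal point, pixels), "T" (4x4, takes a point from camera to world coordinates). Camera axes: x right, y down, z forward; pixel columns grow to the right and rows downward; lengths in m; the calibration is good to about 2 mm. A picture is of the moment at which its call begins: read the wrist's pose just before it. camera_model takes no time and is no camera call; for the wrist camera it gives the pose at the moment of the call.
- r.finish_job(): hands the job in, once; it reports no verdict.
The state is a dict: "t": time; "joints": joint angles; "joint_velocities": joint speeds; "joint_efforts": joint torques, N m; "eef_pos": TCP position; "ee_rot": TCP orientation; "ft_force": force on the tool from outside, world axes, zero at the start; "moment": the same for the moment, N m; "width": opening from 0.0 (shut) to 1.0 (fully open).
Only numpy, scipy, OpenCV 4.12 (cv2) and the standard library are available. Lean on these libraries where they do the work, as an engineer would, in place of code of your own. Each camera call takes 0.05 s, during which the arm holds its last target. There are 200 camera calls.

## Task

The bench press has stopped on a fault. Clear it by pressing the square reset button fully down and letting it spring back up, then start the cycle by pressing the wide mushroom-headed palm button fully down and letting it come back up too. Do not press the small round jog button.

Things in the scene. Friction and masses are not known exactly. Their poses are not given: they have to be found in the camera images.
- reset_top (a point): Reset: black square spring push button, cap 40 x 40 mm, in a 52 mm square aluminium bezel (top 56 mm above the bench). Travel 7 mm straight down: 1.5 N starts it, 5 N holds it fully down, springs back up. Point: centre of the cap's top face, moves with it, z axis up, centred on a grey box 84 x 84 x 50 mm bolted to the bench; 68 mm above the bench when up.
- start_top (a point): Start: black round mushroom-headed spring push button, 62 mm across, flat top 44 mm across. Travel 7 mm straight down: 1.5 N starts it, 5 N holds it fully down, springs back up. Point: centre of the cap's top face, moves with it, z axis up, centred on a grey box 84 x 84 x 50 mm bolted to the bench; 80 mm above the bench when up.
- jog_top (a point): Jog, not to be pressed: small round black spring push button, 20 mm across, in a 34 mm round collar, on a like box, 68 mm above the bench when up; point: centre of its top face. The three boxes stand in a row across the bench in any order, 180 mm or more apart; loose things near them are at most 45 mm high.
There are look-alikes about, which are no part of the job. Leave any red look-alike of the part that bears reset_top alone.

How it is judged:
On the way, in this order (a step that is already met when the one before it is completed fails the run):
1. the square reset button is fully down (at least 5.5 of its 7 mm) while the start button is up (distance of reset_top from where it was at the start of the episode above 0.0055 m and distance of start_top from where it was at the start of the episode below 0.002 m), for 0.05 s.
2. the reset button is released and back up (within 1.5 mm) (distance of reset_top from where it was at the start of the episode below 0.0015 m), for 0.05 s.
3. the mushroom start button is fully down (at least 5.5 of its 7 mm) while the reset button is up (distance of start_top from where it was at the start of the episode above 0.0055 m and distance of reset_top from where it was at the start of the episode below 0.002 m), for 0.05 s.
At the end, for the whole second after the job is handed in: After the reset and then the start button have each been pressed fully, all three buttons are released and back up, within 1.5 mm of where they began (distance of each of reset_top, start_top, jog_top from where it was at the start of the episode below 0.0015 m); the robot touches nothing.
It fails at once if the small round jog button is pressed (down by more than 3 mm) (distance of jog_top from where it was at the start of the episode above 0.003 m).
It also fails if it takes over 35 s, if anything falls off the work surface, if the arm or the gripper's body presses on something with over 40 N, if the wrist force passes 120 N, or if a joint passes its speed limit or range.

## Working session

There is one attempt and no reset: what is moved stays moved. The work goes in short steps, Python scripts to look and compute and a tool call to move; the robot and the scene stay as the last step left them, time stands still between calls to the robot, and variables do not carry over. Pictures are saved under pics/ and viewed, about 8 in all and at most 12, crops included, and the job is handed in when it is done.

Besides the shell and the picture viewer there is one more tool, called after "Emit:" as a command line: name --argument value ..., lists and objects as JSON in quotes. send_rows: Moves the arm, as the interface text tells. Its arguments: {"type":"object","properties":{"angular":{"type":"array"},"translation":{"type":"array"},"grip":{"type":"array"},"grip_force":{"type":"number"}},"required":["angular","translation","grip"]}

```bash
mkdir -p pics
python3 - <<'E'
from station import r
import cv2,numpy as np
s=r.get_state();print(s)
for n in("scene","top"):
    cv2.imwrite(f"pics/{n}0.png",r.capture(n));m=r.camera_model(n);print(n,m)
E
```

```text
{'t': 0.0, 'joints': array([-1.17150344,  0.61592918, -0.01257933,  1.42492347,  0.00810434,
        1.1034147 , -0.04040962]), 'joint_velocities': array([ 0.00026665, -0.0007811 , -0.00046063, -0.00052272, -0.00107426,
       -0.00084472,  0.00106138]), 'joint_efforts': array([ 1.69673772e-04, -4.69221711e+01,  2.59366287e-01, -1.71025372e+01,
        9.99176205e-03,  9.58883000e-03, -3.03189687e-06]), 'eef_pos': array([0.2681672 , 0.59124657, 0.23012367]), 'ee_rot': array([-2.45667615e-04,  2.11277585e-01,  9.77425220e-01, -1.28894659e-03]), 'ft_force': array([ 1.43278275,  0.72702012, -0.38004033]), 'moment': array([ 0.03749345, -0.00046622, -0.01626702]), 'width': 1.002408674240063}
scene {'vertical_fov': 56.53838217566229, 'cx': 281.06622208933123, 'cy': 212.6869227387148, 'T': array([[ 0.02668535,  0.54726565, -0.83653344,  1.20515453],
       [ 0.99942767,  0.00279801,  0.03371214, -0.01120935],
       [ 0.02079012, -0.83695429, -0.54687777,  0.53823519],
       [ 0.        ,  0.        ,  0.        ,  1.        ]])}
top {'vertical_fov': 54.72214969782458, 'cx': 278.4883271146611, 'cy': 204.5584713564819, 'T': array([[ 0.00399232, -0.9810729 ,  0.1935976 ,  0.39688325],
       [-0.99933021, -0.01095657, -0.03491543,  0.01946975],
       [ 0.03637575, -0.19332854, -0.98045952,  0.84193882],
       [ 0.        ,  0.        ,  0.        ,  1.        ]])}
```

View pics/top0.png

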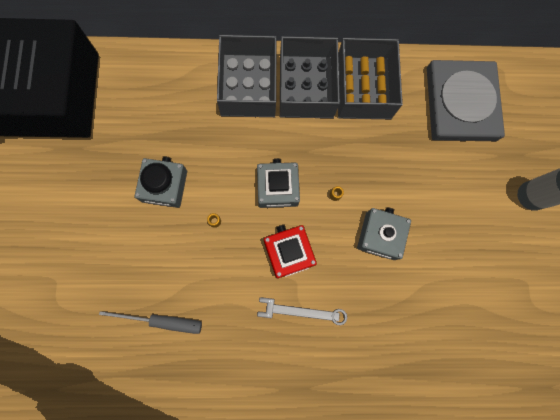

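View pics/scene0.png

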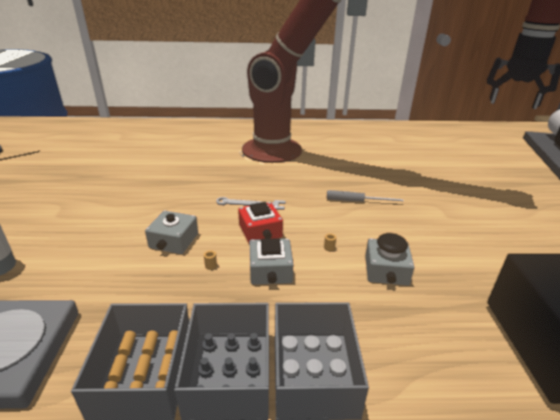

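Top view: grey square reset at (278,182), red square look-alike at (291,250), which I leave alone, mushroom at (156,178) and jog at (388,232). The scene view agrees: reset (271,247), red (262,212), mushroom (392,243), jog (171,218). Next I measure the caps in both views and check them in one close crop.

```bash
cat > h.py <<'E'
import numpy as np,cv2
def ray(m,u,v):
    f=210/np.tan(np.radians(m["vertical_fov"]/2));T=m["T"]
    return T[:3,3],T[:3,:3]@np.array([(u-m["cx"])/f,(v-m["cy"])/f,1])
def onz(m,u,v,z):
    o,d=ray(m,u,v);return o+d*(z-o[2])/d[2]
def blob(img,u,v,th,w=26):
    g=img.max(2);x0,y0=u-w,v-w
    k=(g[y0:v+w,x0:u+w]<th).astype(np.uint8)
    n,l,st,c=cv2.connectedComponentsWithStats(k,connectivity=4)
    i=l[w,w];return c[i]+[x0,y0],st[i],i
E
python3 - <<'E'
from station import r
from h import *
im={n:cv2.imread(f"pics/{n}0.png") for n in("scene","top")}
S={"reset":dict(top=(278,182),scene=(271,247),z=.068),"start":dict(top=(156,178),scene=(392,241),z=.08),"jog":dict(top=(388,232),scene=(171,218),z=.068)}
for k,d in S.items():
  R=[]
  for n in im:
    m=r.camera_model(n)
    for th in(35,50):
      c,st,i=blob(im[n],*d[n],th);print(k,n,th,i,c.round(1),st,onz(m,*c,d["z"]).round(4))
a=cv2.resize(im["top"][140:280,120:420],(750,350),interpolation=2)
b=cv2.resize(im["scene"][190:290,140:420],(750,268)[:2],interpolation=2)
cv2.imwrite("pics/c.png",np.vstack([a,b[:250]]))
E
```

```text
reset scene 35 0 [270.5 246.5] [   0    0   52   52 2704] [ 0.606 -0.006  0.068]
reset scene 50 0 [270.5 246.5] [   0    0   52   52 2704] [ 0.606 -0.006  0.068]
reset top 35 0 [277.6 181.6] [   0    0   52   52 2628] [ 0.5956 -0.0061  0.068 ]
reset top 50 2 [278.1 180.9] [ 17  16  19  19 345] [ 0.5972 -0.0071  0.068 ]
start scene 35 0 [391.5 240.5] [   0    0   52   52 2704] [0.6024 0.2303 0.08  ]
start scene 50 0 [391.5 240.5] [   0    0   52   52 2704] [0.6024 0.2303 0.08  ]
start top 35 3 [155.2 177.5] [ 11  12  31  29 668] [0.5977 0.2292 0.08  ]
start top 50 2 [155.6 177.6] [ 10  11  32  30 734] [0.5974 0.2285 0.08  ]
jog scene 35 0 [170.5 217.5] [   0    0   52   52 2704] [ 0.5059 -0.2193  0.068 ]
jog scene 50 0 [170.5 217.5] [   0    0   52   52 2704] [ 0.5059 -0.2193  0.068 ]
jog top 35 0 [387.5 231.7] [   0    0   52   52 2673] [ 0.4985 -0.2198  0.068 ]
jog top 50 0 [388.2 232. ] [   0    0   52   52 2537] [ 0.4979 -0.2212  0.068 ]
```

View pics/c.png

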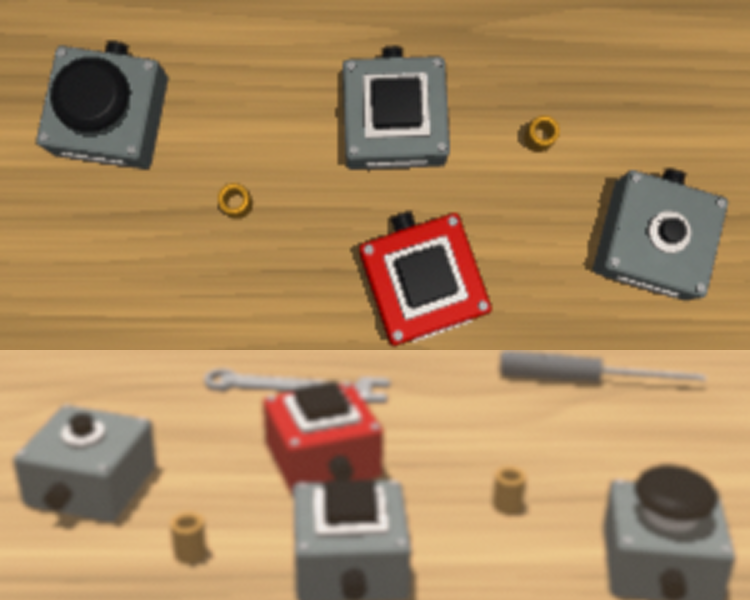

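The crop confirms it: grey box with the square cap is reset, red is the look-alike, and jog has the small round collar. Reset is at about (0.597,-0.007) and start at about (0.598,0.229). I'll move above reset with the gripper closing.

Emit:
send_rows --angular '[[0,0,0],[0,0,0],[0,0,0],[0,0,0],[0,0,0],[0,0,0],[0,0,0],[0,0,0],[0,0,0],[0,0,0],[0,0,0],[0,0,0],[0,0,0],[0,0,0],[0,0,0]]' --translation '[[-3.9,-2.9,0],[-3.9,-2.9,0],[-3.9,-2.9,0],[-3.9,-2.9,0],[-3.9,-2.9,0],[-3.9,-2.9,0],[-3.9,-2.9,0],[-3.9,-2.9,0],[-3.9,-2.9,0],[-3.9,-2.9,0],[-3.9,-2.9,0],[-3.9,-2.9,0],[-3.9,-2.9,0],[-3.9,-2.9,0],[0,0,0]]' --grip '[0,0,0,0,0,0,0,0,0,0,0,0,0,0,0]'

```text
t: 1.98
eef_pos: [0.6051, -0.024, 0.2231]
ee_rot: [-0.005, 0.21, 0.978, -0.006]
ft_force: [-0.1, -0.7, -0.8]
width: 0.0
```

```bash
cat > w.py <<'E'
from station import r
from h import *
from scipy.spatial.transform import Rotation as R
import sys
name,tx,ty,z=sys.argv[1],*map(float,sys.argv[2:5])
s=r.get_state();m=r.camera_model("wrist");im=r.capture("wrist");cv2.imwrite(f"pics/{name}.png",im)
q=s["ee_rot"];M=R.from_quat([q[1],q[2],q[3],q[0]])
print(s["t"],s["eef_pos"],s["ft_force"],s["width"]);print(M.as_matrix().round(4))
print("tool shift cm to target",(100*M.inv().apply(np.array([tx,ty,z])-s["eef_pos"])).round(2))
f=210/np.tan(np.radians(m["vertical_fov"]/2));c=m["T"][:3,:3].T@(np.array([tx,ty,z])-m["T"][:3,3])
print("expected px",f*c[:2]/c[2]+[m["cx"],m["cy"]])
E
python3 w.py w0 .597 -.007 .068
```

```text
1.975 [ 0.60513628 -0.02396822  0.22314568] [-0.13220167 -0.73288861 -0.80804489] 0.0001422133958431962
[[-0.9119  0.4102 -0.0123]
 [ 0.4103  0.9119 -0.0092]
 [ 0.0075 -0.0134 -0.9999]]
tool shift cm to target [ 1.32  1.42 15.51]
expected px [302.33050651 177.06702435]
```

View pics/w0.png

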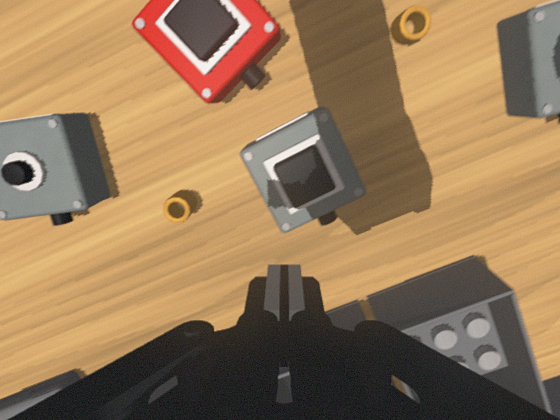

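Wrist view: reset cap centred near (306,177) against a predicted (302,177), about 3 mm, so I accept it. Descending to just above the cap.

Emit:
send_rows --angular '[[0,0,0],[0,0,0],[0,0,0],[0,0,0],[0,0,0],[0,0,0]]' --translation '[[1.3,1.6,0],[0,0,3.5],[0,0,3.5],[0,0,3.5],[0,0,3],[0,0,0]]' --grip '[0,0,0,0,0,0]'

```text
t: 2.78
eef_pos: [0.5919, 0.0238, 0.0859]
ee_rot: [-0.008, 0.195, 0.981, 0.002]
ft_force: [0.5, 0.4, 0.4]
width: -0.0
```

```bash
python3 w.py w1 .597 -.005 .068
```

```text
2.775 [0.59190162 0.02376235 0.08594383] [0.48884787 0.37624874 0.39766563] -2.3721721689346632e-05
[[-0.9235  0.3833 -0.0154]
 [ 0.3833  0.9236  0.0074]
 [ 0.0171  0.001  -0.9999]]
tool shift cm to target [-1.6  -2.46  1.76]
expected px [233.45725371 296.86185383]
```

The xy drifted, apparently from controller lag with rows starting from a still-moving pose. I'll correct gently and let it settle.

Emit:
send_rows --angular '[[0,0,0],[0,0,0],[0,0,0],[0,0,0],[0,0,0]]' --translation '[[-0.8,-1.2,0],[0,0,0],[-0.8,-1.2,0],[0,0,0],[0,0,0]]' --grip '[0,0,0,0,0]'

```text
t: 3.45
eef_pos: [0.6023, -0.0058, 0.0923]
ee_rot: [-0.002, 0.195, 0.981, 0.004]
ft_force: [0.0, 0.8, -0.5]
width: -0.001
```

```bash
python3 w.py w2 .597 -.005 .068
```

```text
3.45 [ 0.60226969 -0.00580066  0.09231236] [ 0.03418595  0.83430038 -0.51901811] -0.0007793492564695696
[[-0.9237  0.3831 -0.0025]
 [ 0.3831  0.9237  0.0082]
 [ 0.0055  0.0066 -1.    ]]
tool shift cm to target [ 0.5  -0.14  2.43]
expected px [281.96867549 250.64756289]
```

View pics/w2.png

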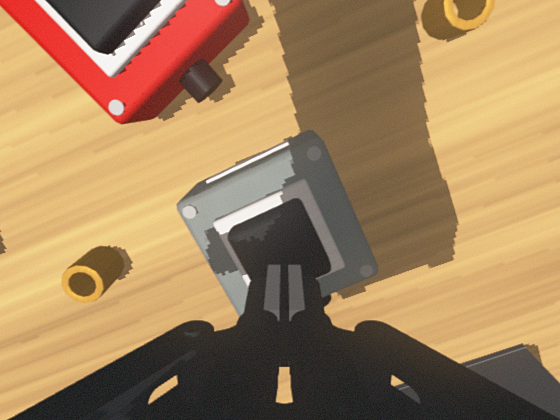

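Wrist view: the cap centre is at about (280,248) against a predicted (282,251), so the fingertips are over the reset cap. Going down in steps.

Emit:
send_rows --angular '[[0,0,0],[0,0,0],[0,0,0],[0,0,0]]' --translation '[[0.4,-0.1,0.9],[0,0,0.8],[0,0,0.3],[0,0,0]]' --grip '[0,0,0,0]'

```text
t: 4.0
eef_pos: [0.5969, -0.0044, 0.07]
ee_rot: [-0.003, 0.195, 0.981, 0.004]
ft_force: [0.5, -1.0, 0.1]
width: 0.002
```

Emit:
send_rows --angular '[[0,0,0],[0,0,0],[0,0,0]]' --translation '[[0,0,0.5],[0,0,0.4],[0,0,0.2]]' --grip '[0,0,0]'

```text
t: 4.38
eef_pos: [0.5977, -0.0044, 0.061]
ee_rot: [-0.002, 0.195, 0.981, 0.004]
ft_force: [-4.1, -0.4, 16.3]
width: 0.001
```

16 N at z=0.061 means it's on the stop. I'll hold briefly, then raise.

Emit:
send_rows --angular '[[0,0,0],[0,0,0]]' --translation '[[0,0,0.1],[0,0,0]]' --grip '[0,0]'

```text
t: 4.62
eef_pos: [0.5976, -0.0044, 0.0618]
ee_rot: [-0.002, 0.195, 0.981, 0.004]
ft_force: [-1.7, 0.1, 4.8]
width: -0.001
```

Emit:
send_rows --angular '[[0,0,0],[0,0,0],[0,0,0],[0,0,0],[0,0,0]]' --translation '[[0,0,-2],[0,0,-3],[0,0,-3],[0,0,0],[0,0,0]]' --grip '[0,0,0,0,0]'

```text
t: 5.25
eef_pos: [0.5973, -0.0049, 0.1416]
ee_rot: [-0.003, 0.195, 0.981, 0.004]
ft_force: [-0.0, 0.2, -0.1]
width: 0.002
```

```bash
python3 w.py w3 .598 .2285 .16
```

```text
5.25 [ 0.59733153 -0.00489424  0.14159828] [-0.03119212  0.24478413 -0.08226544] 0.0017556402145794815
[[-0.924   0.3823 -0.0043]
 [ 0.3822  0.924   0.0085]
 [ 0.0073  0.0062 -1.    ]]
tool shift cm to target [ 8.87 21.6  -1.64]
expected px [987.38862227  52.3204177 ]
```

Emit:
send_rows --angular '[[0,0,0],[0,0,0],[0,0,0],[0,0,0],[0,0,0],[0,0,0],[0,0,0],[0,0,0],[0,0,0],[0,0,0],[0,0,0],[0,0,0]]' --translation '[[0.5,1.2,-0.5],[1,2.4,-0.5],[1,2.4,-0.3],[1,2.4,-0.2],[1,2.4,0],[1,2.4,0],[1,2.4,0],[1,2.4,0],[0.8,1.8,0],[0.4,0.8,0],[0,0,0],[0,0,0]]' --grip '[0,0,0,0,0,0,0,0,0,0,0,0]'

```text
t: 6.8
eef_pos: [0.5895, 0.2343, 0.1518]
ee_rot: [-0.011, 0.192, 0.981, 0.003]
ft_force: [0.6, 0.3, -0.0]
width: 0.002
```

```bash
python3 w.py w4 .598 .2285 .08
```

```text
6.8 [0.58945232 0.23432745 0.15176936] [ 0.64502717  0.25535017 -0.02972515] 0.0021302739488891376
[[-0.926   0.377  -0.0198]
 [ 0.3769  0.9262  0.0094]
 [ 0.0219  0.0012 -0.9998]]
tool shift cm to target [-1.17 -0.23  7.15]
expected px [281.07616906 245.42016312]
```

View pics/w4.png

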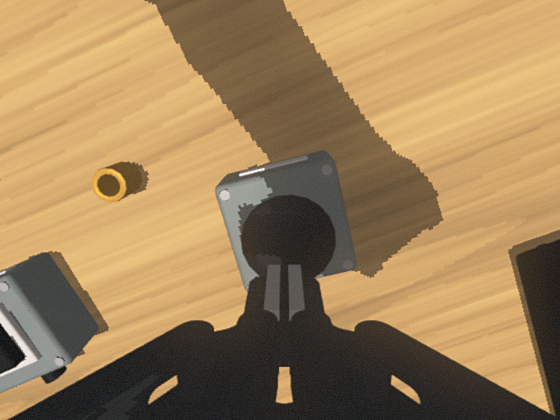

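Wrist view: mushroom head centred at about (288,240) against a predicted (281,245), about 5 mm, which I fold into the approach.

Emit:
send_rows --angular '[[0,0,0],[0,0,0],[0,0,0],[0,0,0],[0,0,0],[0,0,0],[0,0,0]]' --translation '[[-0.7,0.1,0],[-0.7,0.1,0.8],[0,0,1.5],[0,0,1.5],[0,0,1],[0,0,0],[0,0,0]]' --grip '[0,0,0,0,0,0,0]'

```text
t: 7.72
eef_pos: [0.6031, 0.2279, 0.0987]
ee_rot: [-0.012, 0.194, 0.981, 0.001]
ft_force: [0.2, 0.7, -0.0]
width: -0.001
```

```bash
python3 w.py w5 .600 .2315 .08
```

```text
7.725 [0.60312482 0.22786723 0.09867249] [ 0.2474285   0.66811232 -0.02815683] -0.0009284179218000986
[[-0.9244  0.3809 -0.022 ]
 [ 0.3808  0.9246  0.0073]
 [ 0.0231 -0.0017 -0.9997]]
tool shift cm to target [0.38 0.22 1.88]
expected px [289.72887224 257.752059  ]
```

View pics/w5.png

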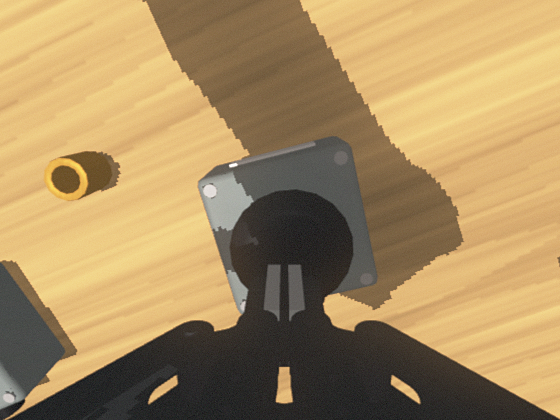

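Wrist view: the head is centred at about (292,250), within a few mm of the tip axis. Descending to press.

Emit:
send_rows --angular '[[0,0,0],[0,0,0],[0,0,0],[0,0,0]]' --translation '[[0.1,0.2,0.7],[0,0,0.6],[0,0,0.2],[0,0,0]]' --grip '[0,0,0,0]'

```text
t: 8.28
eef_pos: [0.603, 0.2309, 0.0837]
ee_rot: [-0.011, 0.194, 0.981, 0.002]
ft_force: [-0.2, 0.7, 0.8]
width: -0.0
```

Emit:
send_rows --angular '[[0,0,0],[0,0,0],[0,0,0]]' --translation '[[0,0,0.4],[0,0,0.3],[0,0,0.2]]' --grip '[0,0,0]'

```text
t: 8.65
eef_pos: [0.6034, 0.231, 0.0755]
ee_rot: [-0.01, 0.194, 0.981, 0.002]
ft_force: [-1.2, -0.5, 3.4]
width: -0.001
```

Emit:
send_rows --angular '[[0,0,0],[0,0,0],[0,0,0]]' --translation '[[0,0,0.3],[0,0,0.2],[0,0,0.2]]' --grip '[0,0,0]'

```text
t: 9.02
eef_pos: [0.6036, 0.2311, 0.0731]
ee_rot: [-0.01, 0.194, 0.981, 0.003]
ft_force: [-3.6, -1.7, 13.5]
width: 0.0
```

On the stop: 13.5 N at z=0.073. Press slightly more, then retreat.

Emit:
send_rows --angular '[[0,0,0],[0,0,0]]' --translation '[[0,0,0.25],[0,0,0.25]]' --grip '[0,0]'

```text
t: 9.28
eef_pos: [0.6036, 0.2311, 0.073]
ee_rot: [-0.009, 0.194, 0.981, 0.003]
ft_force: [-4.7, -0.7, 14.4]
width: -0.001
```

Emit:
send_rows --angular '[[0,0,0],[0,0,0],[0,0,0],[0,0,0],[0,0,0],[0,0,0],[0,0,0]]' --translation '[[0,0,-2],[0,0,-3],[0,0,-3],[0,0,-3],[0,0,0],[0,0,0],[0,0,0]]' --grip '[0,0,0,0,0,0,0]'

```text
t: 10.15
eef_pos: [0.6041, 0.2296, 0.1813]
ee_rot: [-0.011, 0.194, 0.981, 0.002]
ft_force: [-0.5, 0.4, 0.0]
width: 0.001
```

Run:
```python
from station import r
import cv2
s=r.get_state();print(s["t"],s["eef_pos"],s["ft_force"],abs(s["joint_velocities"]).max())
a=r.capture("scene");b=cv2.imread("pics/scene0.png")
cv2.imwrite("pics/end.png",cv2.resize(cv2.vconcat([b[190:290,140:420],a[190:290,140:420]]),(784,560)))
```

```text
10.15 [0.60405529 0.22960971 0.18134572] [-0.49065103  0.44148806  0.03365426] 0.019560642292803944
```

View pics/end.png

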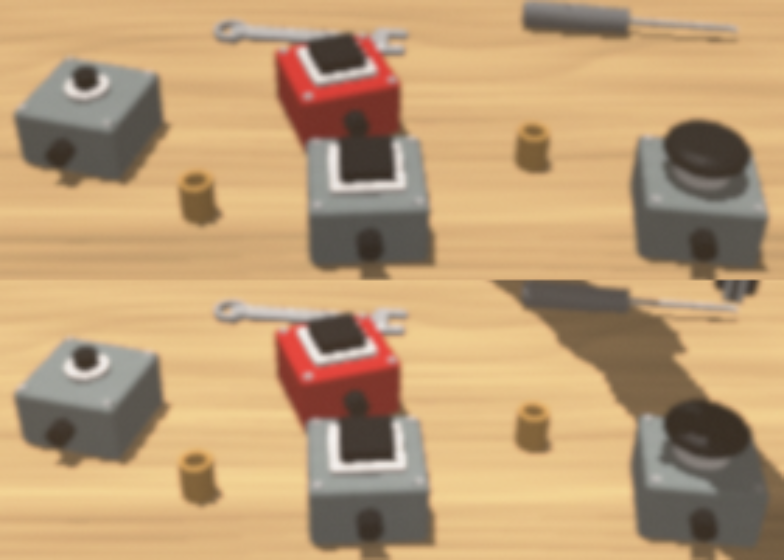

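Before (top half) and after (bottom half) match: reset cap at (368,160)/(368,440), mushroom at (706,148)/(706,428), jog and red unchanged, arm clear. Handing in.

```bash
python3 -c "
from station import r
print(r.finish_job())"
```

```text
the job is handed in; nothing more can be done
None
```

I pressed the grey square reset button to its stop, let it spring back, then did the same with the mushroom start button. I handed the job in at about 10 s of the 35 s allowed; no verdict is reported.

- **Presses:** reset bottomed at tool height z = 0.061 m with 16 N, and start at z = 0.073 m with about 14 N. Both heights match the full 7 mm travel. I inferred the travel from tool height and force, because the button positions can't be read directly.
- **Final check:** in the before/after scene picture, all three caps are at their original height. The jog button and the red look-alike are unchanged. The arm was clear, about 10 cm above the start button, with roughly zero contact force.
- **Disagreements:** after the first descent the tool was about 3 cm off sideways, apparently from motion lag, still 18 mm above the cap. I corrected this before touching anything. The wrist-camera view differed from my predicted button positions by 3–5 mm, well inside the cap sizes.

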